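# Switch off the bench distribution box and pop its fuse hatch

## Robot

A 6-joint arm with a two-finger parallel gripper is mounted at the origin on the work surface. World frame = base frame: x ahead of the robot, y to its left, z up, the work surface at z = 0. Lengths are in mm, angles in rad, forces in N, time in s.
With the tool pointing down it reaches from about 350 to 975 mm from the base axis. Payload 7.1 kg.
Tool frame: the origin (TCP) lies midway between the tips of the shut fingers; the grasp point (between the pads) lies 19 mm behind it (ctrl.tcp_to_grasp is the distance from the TCP to the grasp point, in mm); z points along the fingers, y is the line along which they close (so a half turn about z gives the same grasp; the last joint's range is limited). The gripper opens to 88 mm and grips with 3 to 60 N. Pads are 20 mm wide; open, the fingers measure 115 mm over their backs; the gripper's body (75 mm by 178 mm) begins 61 mm behind the grasp point.
Start: joints at [1.32, 0.423, 1.63, -0, 1.089, -0.019], TCP at [143.55, 608.275, 222.675] pointing down, gripper open.
Joint ranges: [-3, 3], [-0.9, 2.11], [0.09, 2.58], [-1.31, 4.45], [0.11, 2.69], [-2.54, 2.54]. Speed limits (rad/s): [2.39, 2.39, 3.01, 3.14, 3.14, 3.14].

## Interface

Orientations are given as a rotation vector (axis times angle).
In Python, from workcell import get_obs, cams, ticket, boxes_of, ctrl gives the robot as it stands.
- The arm moves only by the shell command python3 -m creep 'ROWS' [OPENING]. ROWS is JSON, one flat list of numbers, 4 for each row, row after row: the shift along the world's x, y, z in m, then the turn about the world's z in rad. In form: [tx, ty, tz, spin, tx, ty, tz, spin, ...]. A call has 1 to 10 rows; each row is the pose to reach, as a shift and turn from the pose commanded when the call began; what a row does not reach only later rows make up. A row lasts 1/12 s, in which the tool goes at most 41.7 mm and 7.16 degrees, less where a joint would pass 70% of its speed; a pose out of reach is approached as far as the arm can. A call with a gripper value outside its range is refused whole. OPENING is the opening, from 0 (shut) to 1 (fully open), set as the call begins (- or left out, the last holds). The fingers move at their own pace and stop on an object; the grip force is fixed at half the most. Time passes only in rows, so rows that repeat a pose let the fingers close. It gives the time, the measured TCP pose, the force, the opening and the grip force at its end, in the units of the state.
- get_obs(): the state, without advancing time (a new reading comes with each control period).
- cams.get_image(name): name is "scene" or "top"; returns (picture, depth): 400x640x3 uint8, red, green, blue; 400x640 float32, mm along the optical axis (not along the pixel's ray), 0 where there is no reading.
- cams.get_calibration(name): a dict with "mtx" (3x3 intrinsics, pixels), "D" ([k1, k2, p1, p2, k3] as OpenCV has them; the pictures are not rectified), "R" (3x3) and "t" (3): a world point X has camera coordinates R X + t. Camera axes: x right, y down, z forward; pixel columns grow to the right and rows downward; lengths in mm; the calibration is good to about 2 mm. A picture is of the moment at which its call begins. get_calibration takes no time and is no camera call.
- ticket.close_job(): hands the job in; it is judged then, once.
Trained networks look in the newest picture that a camera, given by its name, has taken for a name from the list of things; names that differ only in an ending like _2 or _b are one class to them, and where a whole thing is asked for, a point or a joint stands for the part that bears it (a point fixed in the world has none). Each returns a list of dicts, best first, with "score" (0 to 1); they miss things now and then, are a little off and sometimes report something else, mostly with a low value. They report only what shows in the picture. A call takes as long as a camera call.
- boxes_of(camera, target): "centre" ([column, row] in pixels, amid what is visible of it).
The state is a dict: "t": time; "qpos": joint angles; "qvel": joint speeds; "joint_torque": joint torques, N m; "ee_pos": TCP position; "orientation": TCP orientation; "ft_force": force on the tool from outside, world axes, zero at the start; "moment": the same for the moment, N m; "width": finger opening in mm; "grasp_force": force on a finger pad.
Only numpy, scipy, OpenCV 4.12 (cv2) and the standard library are available. Lean on these libraries where they do the work, as an engineer would, in place of code of your own. Each camera call takes 0.05 s, during which the arm holds its last target. There are 200 camera calls.

## Task

A fuse in the low grey distribution box on the bench is to be changed: first switch the box off by pushing the breaker's toggle over to the box's front, then press the front edge of the wide fuse hatch down once, so that its push-push latch lets go, and back off while it springs up. See that the hatch stands fully open by itself and stays so: do not push it shut again, leave the narrow relay hatch beside it closed, and neither pick up nor shove the things lying around the box.

Things in the scene. Friction and masses are not known exactly. Their poses are not given: they have to be found in the camera images.
- chassis: Distribution box: grey metal chassis bolted to the bench, 190 deep (x) x 310 wide (y) x 88 mm high, black sockets on its front. Origin: centre of its underside. x runs from its front (robot's side, within 20 degrees) to its rear, z up. In its top are three 94 mm wide bays, at y = -96, 0, +96 mm in any order: fuse, relay, breaker. From 54 mm behind mid-depth, posts stand up to 26 mm above the top
- fuse_hatch_press (a point): Point to press on the fuse hatch: on its top face, mid-width, 15 mm in from its free front edge, among thin cross ribs. The hatch is the wide black lid of the fuse bay, 80 mm front to rear x 78 mm wide; shut, its flat top lies 99 mm above the bench, 11 mm proud of the plate around it. Axes as the box's while shut; the point rides on the hatch
- fuse_hatch_hinge (a point): On the fuse hatch's hinge line (along the box's y), mid-width at its rear edge: 65 mm behind and 10 mm below the press point while shut. A spring at the hinge swings the hatch up in about half a second once the latch has let go and the finger comes away, and holds it open. Pushed down again, it latches shut again
- fuse_hatch (a joint): Angle of the fuse hatch (rad): 0 = shut and latched, negative = pressed in, 1.75 = fully open, just past upright against its stop. The latch is push-push: pressed past -0.055 (about 4 mm at the press point, some 3 to 4 N there) it lets go, and the hatch rises as the finger comes away; a shallower press leaves it latched. The hard stop of the press is at -0.095 (6 mm)
- fuse_latch (a joint): The fuse hatch's latch follower, hidden under its front edge, sideways in m: 0 = in its notch (latched), +0.002 to +0.006 = let go, still under the pressed hatch; -0.001 to -0.006 = out, the hatch has popped
- relay_hatch_press (a point): The same point on the relay hatch, the narrow black lid (80 mm from front to rear x 44 mm wide, same height) of the relay bay. It is to stay shut
- relay_hatch (a joint): Angle of the relay hatch (rad), as for the fuse hatch; it has the same latch. 0 = shut
- breaker_tip (a point): Top centre of the breaker's toggle, a white paddle 28 mm wide (y) x 10 mm thick (x), that stands in the middle of the breaker bay and swings front to rear about a pivot 37 mm below its top. The black breaker body around it has its top 95 mm above the bench; the paddle reaches 121 mm
- breaker (a joint): Angle of the breaker's toggle (rad): 0 = on, leaning 0.35 rad (20 degrees) to the box's rear, its top 13 mm behind the pivot; 0.7 = off, leaning as far to the front. An over-centre spring snaps it to whichever end is nearer; pushing it over takes about 2 N at the top
- toroid_center (a point): Centre of a loose copper-wound ring core, 80 mm across, 30 mm high, beside the box; leave it
- fuse_carton_center (a point): Centre of a loose small cardboard carton, 60 x 36 x 30 mm, beside the box; leave it
- jar_center (a point): Centre of a loose jar, 48 mm across, 55 mm high, beside the box; leave it
- screwdriver_center (a point): Middle of a loose screwdriver lying in front of the box; leave it
- spool_center (a point): Centre of a loose solder spool, 60 mm across, 44 mm high, behind the box; leave it

How it is judged (in metres and radians):
On the way, in this order (a step that is already met when the one before it is completed fails the run):
1. the breaker's toggle is over at off while both hatches are still shut (value of joint breaker above 0.6 rad and value of joint each of fuse_hatch, relay_hatch below 0.03 rad), for 0.1 s.
2. the fuse hatch is pressed in by the fingers (value of joint fuse_hatch below -0.03 rad and contact force between the fingers and fuse_hatch above 0.3 N and value of joint breaker above 0.6 rad), for 0.02 s.
3. the fuse hatch has popped and stands open with nothing touching it (value of joint fuse_hatch above 1.5 rad and contact force between anything else and fuse_hatch below 0.1 N), for 0.5 s.
At the end, for the whole second after the job is handed in: The fuse hatch stands open at rest (over 1.5 rad of its 1.75), the breaker's toggle is off (over 0.6 of 0.7 rad), the relay hatch is shut (under 0.03 rad), and every loose thing beside the box is within 30 mm of where it was (value of joint fuse_hatch between 1.5 and 1.9 rad and velocity of joint fuse_hatch between -0.1 and 0.1 rad/s and value of joint breaker above 0.6 rad and value of joint relay_hatch below 0.03 rad and distance of each of toroid_center, fuse_carton_center, jar_center, screwdriver_center, spool_center from where it was at the start of the episode below 0.03 m); the robot touches nothing.
It fails at once if the fuse hatch is open while the breaker is still on (value of joint fuse_hatch above 0.1 rad and value of joint breaker below 0.35 rad).
It fails at once if the popped fuse hatch is pushed shut again (only one press is wanted) (value of joint fuse_latch below -0.0012 m and value of joint fuse_hatch below 0.06 rad).
It fails at once if the relay hatch is opened (value of joint relay_hatch above 0.08 rad).
It fails at once if a loose thing beside the box is picked up or shoved more than 30 mm (distance of any of toroid_center, fuse_carton_center, jar_center, screwdriver_center, spool_center from where it was at the start of the episode above 0.03 m).
It also fails if it takes over 35 s, if anything falls off the work surface, if the arm or the gripper's body presses on something with over 40 N, if the wrist force passes 120 N, or if a joint passes its speed limit or range.

## Working session

There is one attempt and no reset: what is moved stays moved. The work goes in short steps, Python scripts to look and compute and a shell command to move; the robot and the scene stay as the last step left them, time stands still between calls to the robot, and variables do not carry over. Pictures are saved under pics/ and viewed, at most 10 in all, crops included, and the job is handed in when it is done.

```bash
mkdir -p pics
cat > h.py <<'E'
import numpy as np, cv2
from workcell import get_obs, cams, ticket, boxes_of, ctrl
def snap(n):
    im,d=cams.get_image(n); return im,d
def world(n,d,u,v,r=2,z=None):
    c=cams.get_calibration(n); K=np.array(c["mtx"],float);R=np.array(c["R"]);t=np.array(c["t"]).ravel()
    p=cv2.undistortPoints(np.array([[[u,v]]],float),K,np.array(c["D"],float)).ravel()
    ray=np.array([p[0],p[1],1.]); C=-R.T@t; w=R.T@ray
    if z is not None: return C+w*(z-C[2])/w[2]
    a=d[int(v)-r:int(v)+r+1,int(u)-r:int(u)+r+1]; a=a[a>0]
    return C+w*np.median(a)
E
python3 - <<'E'
from h import *
for n in("scene","top"):
    im,d=snap(n); cv2.imwrite(f"pics/{n}0.png",im[:,:,::-1]); np.save(n+"d.npy",d)
    for k in("fuse_hatch_press","relay_hatch_press","breaker_tip","chassis","fuse_hatch_hinge"):
        for b in boxes_of(n,k)[:2]:
            print(n,k,round(b["score"],2),np.round(b["centre"]),np.round(world(n,d,*b["centre"])))
o=get_obs();print(o["t"],o["ee_pos"],o["orientation"],o["width"])
E
```

```text
scene fuse_hatch_press 0.88 [268. 145.] [ 555. -227.   98.]
scene relay_hatch_press 0.93 [286. 164.] [ 564. -130.   98.]
scene chassis 0.8 [289. 205.] [643.  -9.  86.]
scene fuse_hatch_hinge 0.95 [268. 144.] [ 551. -229.   99.]
top fuse_hatch_press 0.56 [444. 194.] [ 547. -233.   98.]
top fuse_hatch_press 0.4 [403. 185.] [ 571. -141.   99.]
top relay_hatch_press 0.86 [404. 189.] [ 561. -141.   99.]
top breaker_tip 0.73 [362. 171.] [604. -45. 110.]
top chassis 0.88 [383. 204.] [529. -95.  88.]
top fuse_hatch_hinge 0.74 [446. 194.] [ 547. -238.   99.]
0.6 [143.55435143 608.25784279 222.67502268] [ 3.63304596e-01  3.12049982e+00 -3.96041965e-05] 87.89397961484154
```

View pics/top0.png

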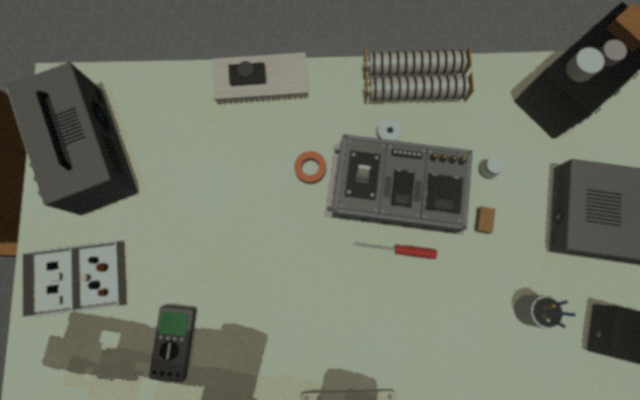

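View pics/scene0.png

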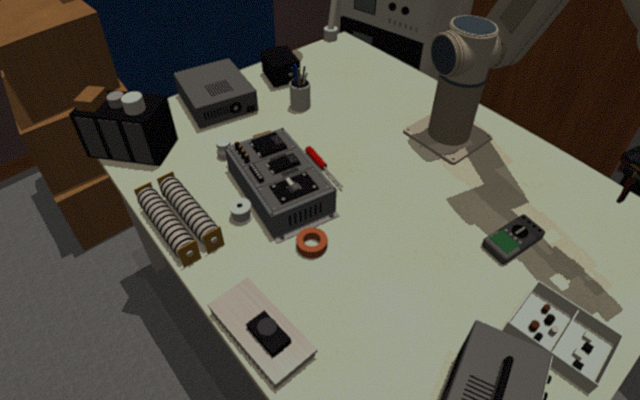

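The top view shows the box at about (402,183): the breaker with its white toggle is on the left (362,171), the relay hatch is in the middle (403,188), and the fuse hatch is on the right (444,194). The screwdriver lies in front and the ring core is on the left. The scene view agrees with this. Next I'll fit the box pose from depth.

Run:
```python
from h import *
d=np.load("topd.npy"); c=cams.get_calibration("top");K=np.array(c["mtx"],float);R=np.array(c["R"]);t=np.array(c["t"]).ravel()
u,v=np.meshgrid(np.arange(325,480),np.arange(125,240)); uv=np.stack([u,v],-1).reshape(-1,1,2).astype(float)
p=cv2.undistortPoints(uv,K,np.array(c["D"],float))[:,0]; dd=d[125:240,325:480].ravel()
P=(np.c_[p,np.ones(len(p))]*dd[:,None]-t)@R
ok=dd>0
print("cam",-R.T@t,"f",K[0,0])
S=P[ok&(P[:,2]>80)&(P[:,2]<130)]
r=cv2.minAreaRect(S[:,:2].astype(np.float32));print(r,np.median(S[:,2]))
bx=cv2.boxPoints(r);print(bx)
yaw=np.deg2rad(r[2]); yaw=(yaw+np.pi/4)%(np.pi/2)-np.pi/4;print("yaw",np.rad2deg(yaw))
ex=np.array([np.cos(yaw),np.sin(yaw)]);ey=np.array([-ex[1],ex[0]]);C=np.array(r[0])
print("C",C)
for n,q in dict(fuse=(-0,-96),relay=(0,0),brk=(0,96)).items(): print(n,C+ex*q[0]+ey*q[1])
L=np.c_[(S[:,:2]-C)@ex,(S[:,:2]-C)@ey,S[:,2]]
for nm,m in dict(togg=(L[:,2]>103)&(L[:,0]<45),fuse=(abs(L[:,1]+96)<46)&(L[:,2]>94.5)&(L[:,0]<48),relay=(abs(L[:,1])<40)&(L[:,2]>94.5)&(L[:,0]<48),brk=(abs(L[:,1]-96)<46)&(L[:,2]>92)&(L[:,0]<48)).items():
    q=L[m]; print(nm,len(q),q.min(0).round(),q.max(0).round(),np.median(q,0).round(1))
im=cv2.imread("pics/top0.png")[120:245,320:485];cv2.imwrite("pics/crop.png",cv2.resize(im,None,fx=4.8,fy=4.8,interpolation=cv2.INTER_CUBIC))
```

```text
cam [ 348.21451924   42.75166247 1114.44253783] f 451.42404896370635
((584.8309936523438, -144.174560546875), (310.0958557128906, 191.8537139892578), 81.01094055175781) 89.37685170072473
[[ 465.85672   -282.33005  ]
 [ 655.3541    -312.3064   ]
 [ 703.8053      -6.0190735]
 [ 514.30786     23.957275 ]]
yaw -8.989059448242182
C [ 584.83099365 -144.17456055]
fuse [ 569.83139067 -238.99550713]
relay [ 584.83099365 -144.17456055]
brk [599.83059664 -49.35361397]
togg 137 [ -59. -126.  103.] [ 17. 110. 125.] [  5.2  90.3 110.1]
fuse 1157 [ -61. -135.   95.] [ 22. -56. 105.] [-21.2 -94.9  99. ]
relay 647 [-61. -22.  95.] [ 22.  23. 105.] [-21.3   0.6  99.2]
brk 1269 [-84.  52.  92.] [ 48. 141. 125.] [-3.5 96.5 95.2]
```

View pics/crop.png

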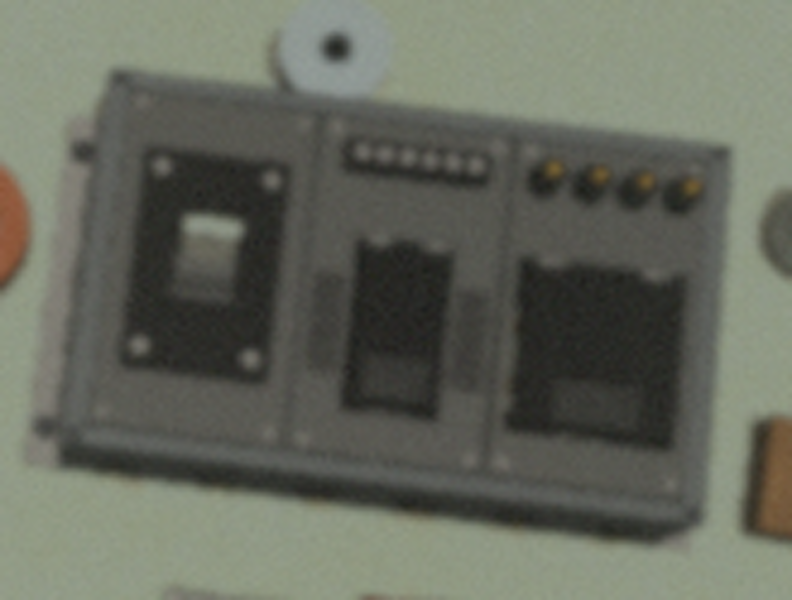

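Box yaw is about −9°, with its centre at (585,−144). The lids and heights match the sizes given. In world xy, the toggle tip is at about (613,−51) and the fuse press point at about (525,−232). I'll shut the fingers and move to just behind the toggle.

```bash
python3 -m creep '[0.02,-0.027,0,0.075, 0.044,-0.059,0,0.075, 0.068,-0.091,0,0.075, 0.092,-0.123,0,0.075, 0.116,-0.155,0,0.075, 0.14,-0.187,0,0.075, 0.164,-0.219,0,0.075, 0.188,-0.251,0,0.075, 0.212,-0.283,0,0.075, 0.236,-0.315,0,0.075]' 0
python3 -m creep '[0.024,-0.032,0,0, 0.048,-0.064,0,0, 0.072,-0.096,0,0, 0.096,-0.128,0,0, 0.12,-0.16,0,0, 0.144,-0.192,0,0, 0.168,-0.224,0,0, 0.192,-0.256,0,0, 0.216,-0.288,0,0, 0.24,-0.32,0,0]'
```

```text
t: 1.43
ee_pos: [380.4, 291.7, 223.0]
orientation: [0.246, 3.131, 0.001]
ft_force: [0.5, 1.1, -0.4]
width: 24.9
grasp_force: 0.0
t: 2.27
ee_pos: [620.5, -28.7, 222.8]
orientation: [0.247, 3.132, 0.0]
ft_force: [-0.4, 0.5, 0.2]
width: 0.2
grasp_force: 0.0
```

```bash
python3 -m creep '[0.014,-0.026,-0.02,0, 0.014,-0.026,-0.055,0, 0.014,-0.026,-0.085,0, 0.014,-0.026,-0.085,0, 0.014,-0.026,-0.085,0]'
python3 - <<'E'
from h import *
a,d=snap("scene");b,d2=snap("top")
A=cv2.resize(a[140:240,220:350],(780,600),interpolation=2)[:,:,::-1]
cv2.imwrite("pics/s1.png",A)
print(get_obs()["ee_pos"])
E
```

```text
t: 2.68
ee_pos: [632.4, -52.7, 136.4]
orientation: [-0.246, -3.128, -0.0]
ft_force: [0.3, -0.3, 0.9]
width: 0.6
grasp_force: 0.0
[634.63171712 -52.53915289 139.47284388]
```

View pics/s1.png

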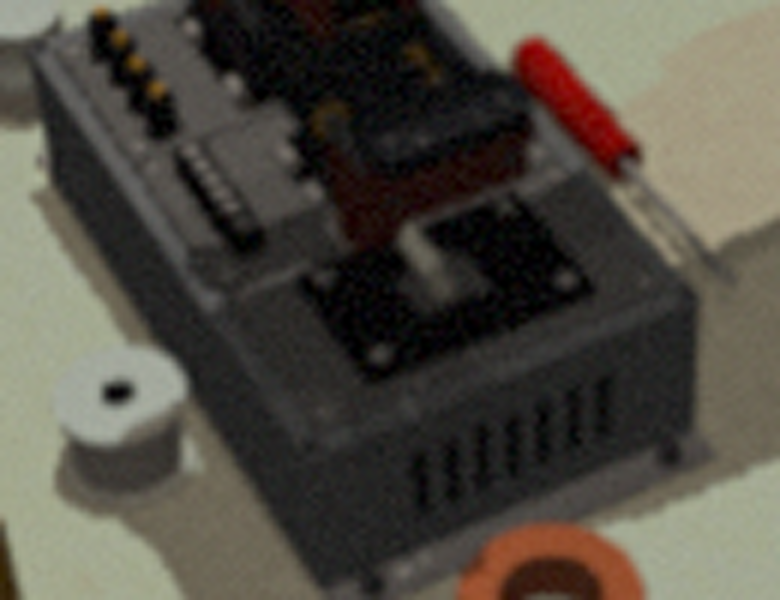

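The crop shows the toggle still upright at (425,250), plus a dark red/black shape at (430,120) over the relay/fuse area that I need to identify. It may be the gripper, so I'll project the TCP and view the full frame.

Run:
```python
from h import *
for n in("scene","top"):
    c=cams.get_calibration(n)
    a,d=snap(n)
    P=np.array([[634.6,-52.5,140],[613,-51,119],[634.6,-52.5,220.]])
    uv=cv2.projectPoints(P,cv2.Rodrigues(np.array(c["R"]))[0],np.array(c["t"]).astype(float),np.array(c["mtx"],float),np.array(c["D"],float))[0][:,0]
    print(n,uv.round())
    b=a[:,:,::-1].copy()
    for q in uv: cv2.circle(b,tuple(int(x) for x in q),2,(0,255,0),-1)
    x,y=(150,60) if n=="scene" else (300,100)
    cv2.imwrite(f"pics/{n}2.png",cv2.resize(b[y:y+200,x:x+250],(750,600)))
    if n=="scene":
        for q in((292,160),(290,150),(285,165),(300,150),(291,185)):print(q,world(n,d,*q).round())
```

```text
scene [[280. 179.]
 [288. 181.]
 [278. 154.]]
(292, 160) [651.  26. 263.]
(290, 150) [621. -23. 245.]
(285, 165) [671.  28. 261.]
(300, 150) [ 491. -160.   89.]
(291, 185) [611. -40. 114.]
top [[365. 154.]
 [364. 166.]
 [369. 143.]]
```

View pics/scene2.png

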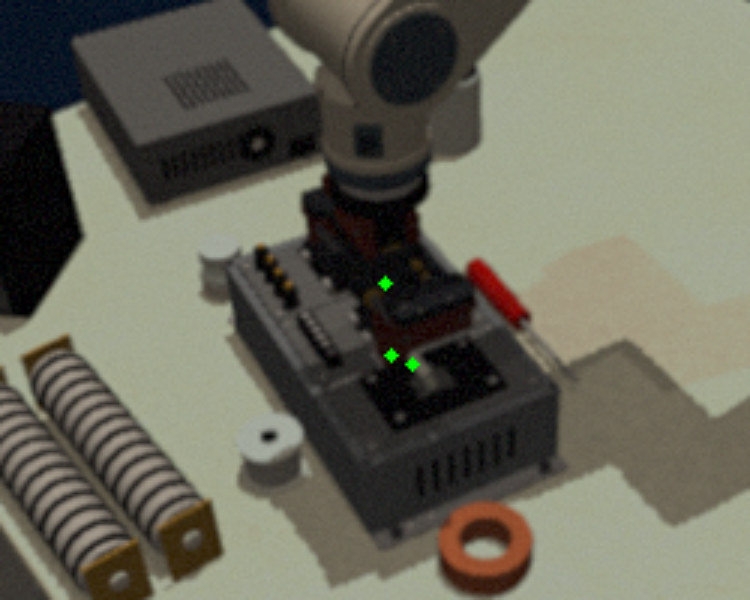

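The red block is the gripper's body, and its finger tip, projected at (280,179), sits just behind the toggle at (288,181) as planned. I'll go down and push to the front.

```bash
python3 -m creep '[0,0,-0.015,0, 0,0,-0.03,0, 0,0,-0.03,0, -0.006,0.001,-0.03,0, -0.012,0.002,-0.03,0, -0.018,0.003,-0.03,0, -0.024,0.004,-0.03,0, -0.030,0.005,-0.03,0, -0.032,0.005,-0.03,0, -0.032,0.005,-0.03,0]'
python3 -m creep '[0,0,0,0, 0,0,0.03,0, 0,0,0.06,0, -0.02,-0.04,0.06,0, -0.04,-0.08,0.06,0, -0.06,-0.12,0.06,0, -0.07,-0.16,0.06,0, -0.07,-0.18,0.06,0, -0.07,-0.18,0.06,0]'
python3 - <<'E'
from h import *
a,d=snap("scene")
for b in boxes_of("scene","breaker_tip"): print(b["score"],b["centre"],world("scene",d,*b["centre"]))
cv2.imwrite("pics/s3.png",cv2.resize(a[120:240,200:360],(800,600),interpolation=2)[:,:,::-1]);print(get_obs()["ee_pos"])
E
```

```text
t: 3.72
ee_pos: [605.9, -48.1, 109.7]
orientation: [0.245, 3.121, -0.0]
ft_force: [12.7, -0.4, -1.5]
width: 0.4
grasp_force: 5.5
t: 4.47
ee_pos: [529.9, -231.8, 168.1]
orientation: [0.252, 3.131, -0.002]
ft_force: [0.2, -0.9, -0.7]
width: 0.2
grasp_force: 0.0
0.62 [294.7, 184.1] [596.56636196 -44.97549368 104.16291997]
[ 530.51188202 -228.17550974  167.63848183]
```

View pics/s3.png

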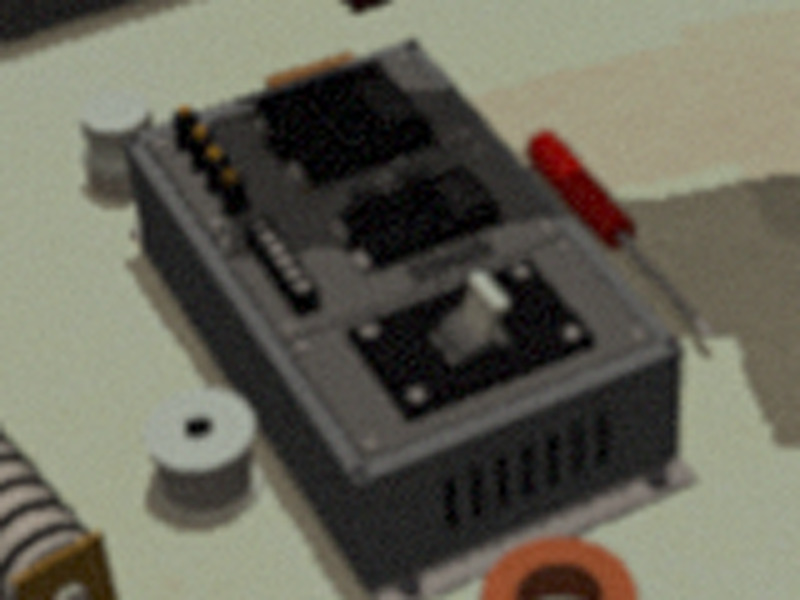

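The toggle now leans to the front (top at (490,290)), so the breaker is off. The push ended against its stop at 12.7 N. Both hatches are still shut. Now down to just above the press point.

```bash
python3 -m creep '[-0.005,-0.004,-0.025,0, -0.005,-0.004,-0.05,0, -0.005,-0.004,-0.064,0, -0.005,-0.004,-0.064,0, -0.005,-0.004,-0.064,0, -0.005,-0.004,-0.064,0]'
python3 -m creep '[0,0,-0.002,0, 0,0,-0.003,0, 0,0,-0.004,0, 0,0,-0.004,0]'
```

```text
t: 5.07
ee_pos: [527.2, -230.9, 104.5]
orientation: [0.244, 3.132, -0.0]
ft_force: [0.2, -0.5, 0.2]
width: 0.3
grasp_force: 0.0
t: 5.4
ee_pos: [526.6, -231.7, 99.9]
orientation: [0.246, 3.132, -0.0]
ft_force: [0.0, -0.6, -0.2]
width: 0.5
grasp_force: 0.0
```

```bash
python3 -m creep '[0,0,-0.002,0, 0,0,-0.003,0, 0,0,-0.004,0, 0,0,-0.004,0]'
```

```text
t: 5.73
ee_pos: [526.3, -231.7, 95.6]
orientation: [-0.246, -3.132, -0.0]
ft_force: [-2.3, 0.6, 4.1]
width: 0.1
grasp_force: 1.7
```

```bash
python3 -m creep '[0,0,-0.001,0, 0,0,-0.002,0, 0,0,-0.002,0]'
```

```text
t: 5.98
ee_pos: [526.3, -231.7, 93.9]
orientation: [-0.246, -3.131, -0.0]
ft_force: [-3.4, -0.0, 7.1]
width: 0.7
grasp_force: 3.9
```

The press is about 5 mm deep at 7 N, past the 4 mm release point. I'll back off up and to the front.

```bash
python3 -m creep '[-0.003,0,0.012,0, -0.024,0.004,0.036,0, -0.056,0.009,0.055,0, -0.09,0.014,0.07,0, -0.13,0.02,0.08,0, -0.165,0.025,0.09,0, -0.165,0.025,0.09,0, -0.165,0.025,0.09,0]'
python3 -m creep '[0,0,0,0, 0,0,0,0, 0,0,0,0, 0,0,0,0, 0,0,0,0, 0,0,0,0, 0,0,0,0, 0,0,0,0, 0,0,0,0, 0,0,0,0]'
python3 - <<'E'
from h import *
a,d=snap("scene")
cv2.imwrite("pics/s4.png",cv2.resize(a[80:240,180:380],(750,600),interpolation=2)[:,:,::-1])
a,d=snap("top")
for b in boxes_of("top","fuse_hatch_press")[:1]: print(b["score"],b["centre"],world("top",d,*b["centre"]))
E
```

```text
t: 6.65
ee_pos: [360.9, -206.9, 184.8]
orientation: [0.248, 3.129, -0.002]
ft_force: [0.4, 0.5, 0.5]
width: 0.9
grasp_force: 0.0
t: 7.48
ee_pos: [361.5, -206.7, 183.7]
orientation: [-0.246, -3.132, -0.0]
ft_force: [-0.8, 0.2, -1.1]
width: 0.7
grasp_force: 0.0
0.65 [453.4, 169.6] [ 585.92366717 -237.5260036   170.63104532]
```

View pics/s4.png

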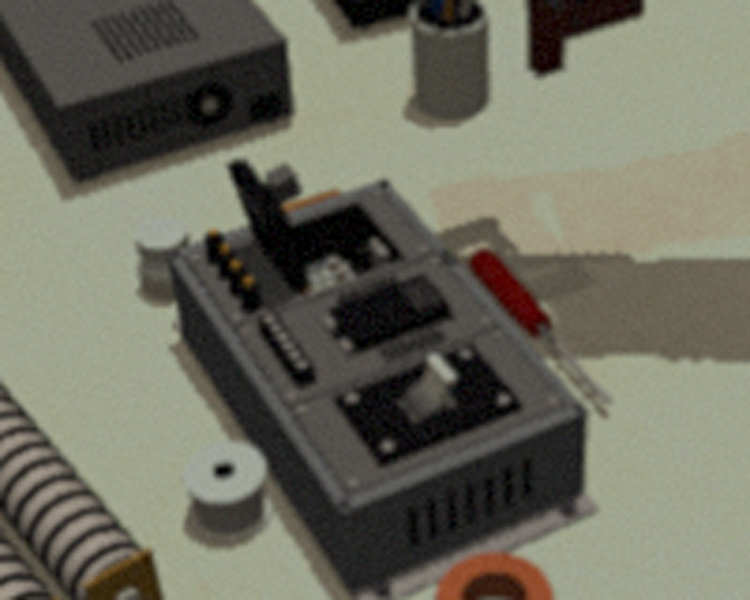

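The fuse hatch stands upright at (265,225) with its edge about 170 mm up, the relay hatch is shut, the toggle is forward, and the gripper is well clear.

```bash
python3 -c "
from workcell import ticket
print(ticket.close_job())"
```

```text
the job is handed in; nothing more can be done
None
```

The breaker is off, the fuse hatch popped after one press and stands open by itself, the relay hatch is shut, and none of the loose things were touched; I handed the job in about 7.6 s into the 35 s limit, and no verdict was shown.

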